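# Level the worktop shelf under hand pressure

## Robot

A 6-joint arm with a two-finger parallel gripper is mounted at the origin on a cart in front of the work surface, level with it; the furniture and walls round the work are solid. World frame = base frame: x ahead of the robot, y to its left, z up, the work surface at z = 0. Lengths are in m, angles in rad, forces in N, time in s.
With the tool pointing down it reaches from about 0.3 to 0.875 m from the base axis. Payload 6.4 kg.
Tool frame: the origin (TCP) lies where the fingers leave the gripper's body, on its centre line; the fingertips stand 73 mm ahead of it and the grasp point (between the pads) lies 54 mm ahead of it (ctrl.pinch_z is the distance from the TCP to the grasp point, in m); z points along the fingers, y is the direction in which the jaws open and shut (so a half turn about z gives the same grasp; the last joint's range is limited). The gripper opens to 85 mm and grips with 20 to 120 N. Pads are 22 mm wide; open, the fingers measure 114 mm over their backs; the gripper's body (76 mm by 85 mm) begins 54 mm behind the grasp point. The pads swing forward as they close: fully open they stand 13 mm farther back than shut.
Start: joints at [1.11, 0.181, 1.607, -0, 1.354, -0.206], TCP at [0.145, 0.556, 0.304] pointing down, gripper open.
Joint ranges: [-2.99, 2.99], [-0.89, 2.07], [0.3, 2.58], [-1.14, 4.28], [0, 2.63], [-3.12, 3.12]. Speed limits (rad/s): [2.57, 2.57, 3.01, 3.14, 3.14, 3.14].

## Interface

Orientations are given as a unit quaternion [w, x, y, z].
In Python, from bench import ctrl, camera, camera_model gives the robot as it stands.
- The arm moves only by the tool arm_command, never from a script. Its argument "series" is a list of rows, each a list of 7 numbers: the shift along the tool's x, y, z in m, then the turn, a rotation vector about the tool's x, y, z in degrees, then the finger opening in m, from 0 to 0.0854. In form: [[tx, ty, tz, rx, ry, rz, gripper], ...]. A call has exactly 5 rows; each row is the pose to reach, as a shift and turn from the pose commanded when the call began, along the tool's axes at that moment; what a row does not reach only later rows make up. A row lasts 1/10 s, in which the tool goes at most 50 mm and 8.59 degrees, less where a joint would pass 70% of its speed; a pose out of reach is approached as far as the arm can. A call with a gripper value outside its range is refused whole. The fingers move at their own pace and stop on an object; the grip force is fixed at half the most. Time passes only in rows, so rows that repeat a pose let the fingers close, or fill a call up. It gives the time, the measured TCP pose, the force and the opening at its end, in the units of the state.
- ctrl.get_obs(): the state, without advancing time (a new reading comes with each control period).
- camera(name): name is "side" or "top"; returns (picture, depth): 420x560x3 uint8, red, green, blue; 420x560 float32, m along the optical axis (not along the pixel's ray), 0 where there is no reading.
- camera_model(name): a dict with "K" (3x3 intrinsics, pixels), "position" and "attitude" of the camera in the world. Camera axes: x right, y down, z forward; pixel columns grow to the right and rows downward; lengths in m; the calibration is good to about 2 mm. A picture is of the moment at which its call begins. camera_model takes no time and is no camera call.
- ctrl.hand_in(): hands the job in, once; it reports no verdict.
The state is a dict: "time_s": time; "q": joint angles; "dq": joint speeds; "joint_efforts": joint torques, N m; "eef_pos": TCP position; "eef_rot": TCP orientation; "wrist_force": force on the tool from outside, world axes, zero at the start; "torque": the same for the moment, N m; "opening": opening from 0.0 (shut) to 1.0 (fully open).
Only numpy, scipy, OpenCV 4.12 (cv2) and the standard library are available. Lean on these libraries where they do the work, as an engineer would, in place of code of your own. Each camera call takes 0.05 s, during which the arm holds its last target. There are 200 camera calls.

## Task

The little wooden shelf on the worktop hangs low at its knob end. Lay the blue spirit level lengthways on the free middle of the board, bed it down with a firm push and let go of it; then take the round black levelling knob from above and, leaning gently on it so that its foot stays planted, turn it until the bubble sits between the two black lines. Finish still gripping the knob and gently pressing it down, with level and mug standing on the shelf and everything else, the shelf too, where it was.

Things in the scene. Friction and masses are not known exactly. Their poses are not given: they have to be found in the camera images.
- level: Blue pocket spirit level with black ends, a block 24 mm wide (x), 120 mm long (y), 28 mm high, about 0.16 kg; it lies upright on the worktop. Origin: centre of its underside; y runs along its length, z up. Grip it across the 24 mm width anywhere along its middle; its sides are flat.
- vial (a point): Centre of the yellow-green vial that is let into the top of the level, 26.5 mm above the level's underside and midway along it. Two black rings 17 mm apart mark the middle; the pale bubble is 14 x 9 mm.
- bubble (a point): Centre of the bubble. Its distance from point vial along the level's length is what counts: within 2 mm it lies between the black lines; it reaches 16 mm either way. It floats to the higher end, about 0.8 mm per mrad of tilt (on the shelf about 5 mm per radian of knob), and needs about half a second to settle.
- shelf: Low free-standing wooden shelf, 2.1 kg: board 110 mm (x) by 360 mm (y), 18 mm thick, top 64 mm above the worktop when level. Origin: on the worktop below the board's centre; y along the board towards the knob end. Two fixed legs 150 mm towards -y, one screw leg under the knob 150 mm towards +y. Starts up to 16 mrad low at the knob end, never high.
- board_free (a point): Point on the board's top face, 20 mm from the board's centre towards the knob end, axes as the shelf's: the middle of the free stretch, 160 mm long (y) and 110 mm wide, between mug and knob; a good place for the level's centre.
- knob: Round black ribbed levelling knob, 36 mm across, 24 mm high, over the shelf's +y end; grip it in any direction. Origin: centre of its underside, 92 mm above the worktop (28 mm above the board when level). It turns about z (friction 0.12 N m) and stays at its height; clockwise from above raises this end of the shelf by 1.9 mm a radian. Starts 0.8 to 2.2 rad short, so it may take two grasps.
- knob_grip (a point): The knob's axis at mid height, 12 mm above its underside: the height to grip. Free of other parts for 28 mm below and 55 mm around.
- foot: Rubber pad, 33 mm across, at the lower end of the knob's screw, standing on the worktop straight below the knob. Origin: centre of its underside. It carries about 11.5 N of the shelf's weight by itself; a push down on the knob goes straight into it. About 8 to 10 N of push is right.
- mug: Purple mug, 90 mm across, 95 mm high, handle towards the shelf's end, standing on the -y end of the shelf. Origin: centre of its underside, the cup's axis 14 mm towards its +y. It stays there.
- keys: Bunch of keys, 72 x 116 x 8 mm, on the worktop at the right; leave it alone. Origin: centre of its underside.
- tape_roll: Roll of black tape lying flat, 55 mm across, 19 mm high, on the worktop at the right; leave it alone. Origin: centre of its underside.
- soap_pump: Soap dispenser, 159 mm high, at the back right; leave it alone. Origin: centre of its underside.
- tumbler: Clear glass, 77 mm across, 99 mm high, at the back left beside the sink; leave it alone. Origin: centre of its underside.

How it is judged:
By the outcome, as a careful person would: the job done as asked, in the order asked, and still so for the second after the job is handed in, while the arm keeps its last pose, push and grip.
It also fails if it takes over 72 s, if anything falls off the work surface, if the arm or the gripper's body presses on something with over 40 N, if the wrist force passes 120 N, or if a joint passes its speed limit or range.

## Working session

There is one attempt and no reset: what is moved stays moved. The work goes in short steps, Python scripts to look and compute and a tool call to move; the robot and the scene stay as the last step left them, time stands still between calls to the robot, and variables do not carry over. Pictures are saved under pics/ and viewed, about 8 in all and at most 12, crops included, and the job is handed in when it is done.

Besides the shell and the picture viewer there is one more tool, called after "Emit:" by a JSON object that holds its "method" and its "body", one argument or row to a line. arm_command: Moves the arm, as the interface text tells. Its arguments: {"type":"object","properties":{"series":{"type":"array","items":{"type":"array","items":{"type":"number"}}}},"required":["series"]}

```bash
ls; mkdir -p pics
python3 - <<'E'
from bench import ctrl,camera,camera_model
import cv2,numpy as np
for n in("top","side"):
    p,d=camera(n); cv2.imwrite(f"pics/{n}0.png",p[:,:,::-1]); np.savez(f"{n}0.npz",p=p,d=d)
    m=camera_model(n); print(n,{k:np.round(v,4).tolist() for k,v in m.items()})
o=ctrl.get_obs(); print({k:np.round(v,4).tolist() for k,v in o.items()}, ctrl.pinch_z)
E
```

```text
pics
top {'K': [[489.6786, 0.0, 279.5485], [0.0, 489.6786, 209.653], [0.0, 0.0, 1.0]], 'position': [0.4236, -0.1783, 1.1493], 'attitude': [0.0508, -0.6998, 0.7113, -0.0419]}
side {'K': [[457.9976, 0.0, 283.5953], [0.0, 457.9976, 211.8131], [0.0, 0.0, 1.0]], 'position': [0.4517, 0.7279, 0.5121], 'attitude': [0.047, -0.0503, 0.8445, -0.5311]}
{'time_s': 0.1, 'q': [1.1097, 0.1815, 1.6079, 0.0, 1.3538, -0.2063], 'dq': [-0.0003, 0.0005, -0.003, -0.0003, 0.0, 0.0008], 'joint_efforts': [0.0005, -44.5876, -35.2237, -0.0001, 0.0042, 0.0001], 'eef_pos': [0.1447, 0.5561, 0.3031], 'eef_rot': [-0.0003, 0.1271, 0.9919, -0.0008], 'wrist_force': [-0.5443, 0.4351, -0.1772], 'torque': [-0.0046, 0.0007, 0.0205], 'opening': 1.0015} 0.0539
```

View pics/top0.png

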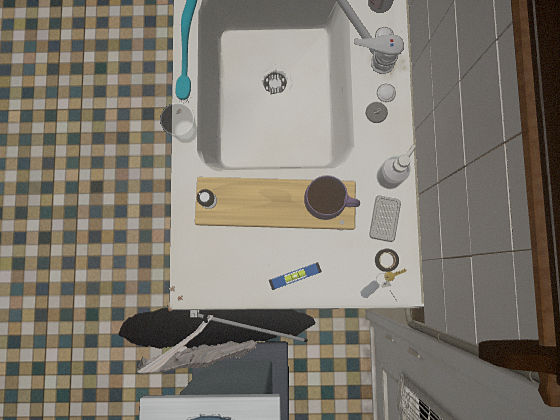

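View pics/side0.png

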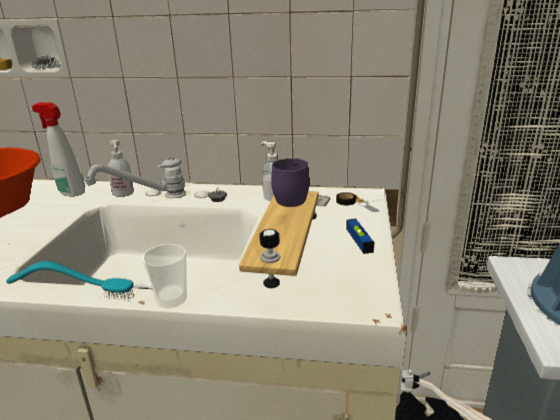

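The top view shows the level at about (295,276), the board spanning (195..355, 178..230), the knob at (206,198) and the mug at (326,197). The side view shows the knob at (270,238), its foot at (271,283) and the level at (360,235).

```bash
cat > h.py <<'E'
import numpy as np,cv2
from scipy.spatial.transform import Rotation as R
from bench import ctrl,camera,camera_model
def rot(q): return R.from_quat(np.roll(q,-1))
def ray(n,uv):
    m=camera_model(n); uv=np.atleast_2d(uv).astype(float)
    d=np.c_[uv,np.ones(len(uv))]@np.linalg.inv(m["K"]).T
    return np.array(m["position"]),rot(m["attitude"]).apply(d)
def plane(n,uv,z):
    c,d=ray(n,uv); return c+d*((z-c[2])/d[:,2])[:,None]
def proj(n,P):
    m=camera_model(n); p=rot(m["attitude"]).inv().apply(np.atleast_2d(P)-m["position"])@np.array(m["K"]).T
    return p[:,:2]/p[:,2:]
def tri(u1,u2):  # top, side pixels -> midpoint, gap
    a,d=ray("top",u1);b,e=ray("side",u2);d=d[0];e=e[0]
    s=np.linalg.lstsq(np.c_[d,-e],b-a,rcond=None)[0]
    p,q=a+s[0]*d,b+s[1]*e; return (p+q)/2,np.linalg.norm(p-q)
def blob(mask,box):
    x0,y0,x1,y1=box; m=np.zeros_like(mask,np.uint8); m[y0:y1,x0:x1]=mask[y0:y1,x0:x1]
    cs,_=cv2.findContours(m,cv2.RETR_EXTERNAL,cv2.CHAIN_APPROX_NONE)
    return max(cs,key=cv2.contourArea)
def goto(p,yaw_y):  # shift/turn from the present pose to TCP p, tool down, jaw axis at angle yaw_y
    pass
def state():
    o=ctrl.get_obs(); print("t %.2f"%o["time_s"],"pos",np.round(o["eef_pos"],4),"F",np.round(o["wrist_force"],1),"T",np.round(o["torque"],2),"op %.3f"%o["opening"],"q",np.round(o["q"],2)); return o
E
python3 - <<'E'
from h import *
T=np.load("top0.npz");S=np.load("side0.npz");p=T["p"];d=T["d"]
hsv=cv2.cvtColor(p,cv2.COLOR_RGB2HSV)
# level: anything not white in box
c=blob((hsv[...,1]>70)|(hsv[...,2]<90),(255,250,335,300)); r=cv2.minAreaRect(c); b=cv2.boxPoints(r)
print("level",r,"\n",np.round(plane("top",b,.028),4).tolist(), np.round(plane("top",[r[0]],.028),4))
hs=cv2.cvtColor(S["p"],cv2.COLOR_RGB2HSV)
c2=blob((hs[...,1]>80)|(hs[...,2]<70),(335,205,385,262)); 
# board
c=blob((hsv[...,0]>8)&(hsv[...,0]<30)&(hsv[...,1]>60)&(hsv[...,2]>90),(180,165,370,240)); r=cv2.minAreaRect(c); b=cv2.boxPoints(r)
print("board",r,"\n",np.round(plane("top",b,.062),4).tolist(),np.round(plane("top",[r[0]],.063),4))
c=blob(hsv[...,2]<70,(190,182,222,212)); k=cv2.minEnclosingCircle(c);print("knob",k,plane("top",[k[0]],.116))
c=blob(hs[...,2]<60,(250,222,290,250)); k2=cv2.boundingRect(c);print(k2)
u2=(k2[0]+k2[2]/2,k2[1]+k2[3]/2);print(tri(k[0],u2))
c=blob(hs[...,2]<60,(255,270,290,292)); k2=cv2.boundingRect(c);print("foot",k2,plane("side",[(k2[0]+k2[2]/2,k2[1]+k2[3]/2)],0.003))
# depth on top cloud
v,u=np.mgrid[0:420,0:560]; 
def pt(u,v):
    m=camera_model("top"); q=np.array([(u-m["K"][0][2])/m["K"][0][0],(v-m["K"][1][2])/m["K"][1][1],1])*d[v,u]
    return rot(m["attitude"]).apply(q)+m["position"]
for uv in[(295,276),(205,215),(220,203),(260,203),(290,203),(206,198),(240,250),(202,198)]: print(uv,np.round(pt(*uv),4))
a=cv2.resize(p[170:300,180:360],None,fx=4.4,fy=4.4,interpolation=2);cv2.imwrite("pics/c1.png",a[:,:,::-1])
E
```

```text
level ((294.715576171875, 275.5833435058594), (10.11402702331543, 52.20143508911133), 69.71744537353516) 
 [[0.4114, -0.1377, 0.028], [0.4505, -0.2497, 0.028], [0.429, -0.2571, 0.028], [0.3901, -0.1454, 0.028]] [[ 0.4202 -0.1974  0.028 ]]
board ((274.97125244140625, 202.66262817382812), (159.45289611816406, 48.518280029296875), 1.6523048877716064) 
 [[0.5367, 0.0248, 0.062], [0.647, 0.0225, 0.062], [0.63, -0.3375, 0.062], [0.5205, -0.3305, 0.062]] [[ 0.583  -0.1557  0.063 ]]
knob ((205.03334045410156, 198.0), 8.5753173828125) [[ 0.58790436 -0.00725988  0.116     ]]
(260, 231, 19, 18)
(array([ 0.58967336, -0.00453863,  0.09890069]), np.float64(0.0018823244931169111))
foot (264, 278, 15, 10) [[ 0.58864567 -0.00479558  0.003     ]]
(295, 276) [ 0.4193 -0.198   0.0269]
(205, 215) [0.5585 0.0023 0.0577]
(220, 203) [ 0.5843 -0.0323  0.0633]
(260, 203) [ 0.5833 -0.1219  0.0595]
(290, 203) [ 0.5827 -0.1894  0.0558]
(206, 198) [ 0.5881 -0.0091  0.1148]
(240, 250) [ 0.4815 -0.0708 -0.    ]
(202, 198) [ 5.883e-01 -4.000e-04  1.142e-01]
```

View pics/c1.png

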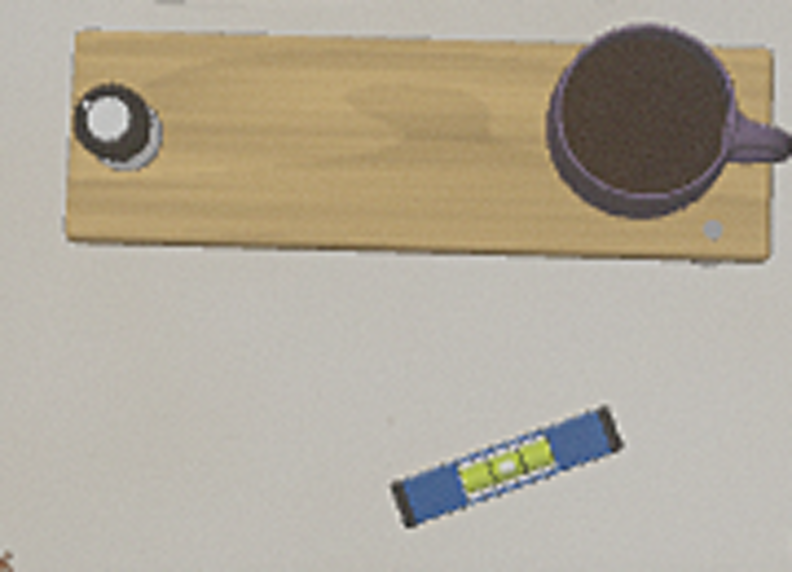

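The crop shows a clean scene: mug at the right end, knob with a white cap at the left end, level lying at about 19° and its bubble centred. Next I work out the approach.

```bash
cat >> h.py <<'E'
def rel(p,jaw,steps=1,pos=None,q=None):
    """shift (mm) and turn (deg) in tool axes from the present pose to TCP p, tool down, jaw axis at world angle jaw (mod 180)"""
    o=ctrl.get_obs(); pos=o["eef_pos"] if pos is None else pos; r0=rot(o["eef_rot"] if q is None else q); best=None
    for k in(0,180):
        a=np.radians(jaw+k); y=np.array([np.cos(a),np.sin(a),0]);z=np.array([0,0,-1.]);x=np.cross(y,z)
        t=(r0.inv()*R.from_matrix(np.c_[x,y,z])).as_rotvec(degrees=True)
        if best is None or np.linalg.norm(t)<np.linalg.norm(best): best=t
    print("rel mm",np.round(r0.inv().apply(np.array(p)-pos)*1e3,1),"deg",np.round(best,2))
E
python3 - <<'E'
from h import *
s=lambda P:np.array(P)/4.4+[180,170]
a=plane("top",s([[75,30],[772,47]]),.062);b=plane("top",s([[67,240],[768,260]]),.062)
for e in(a,b): v=e[0]-e[1]; print(np.round(e,4).tolist(),np.degrees(np.arctan2(-v[0],v[1])),np.linalg.norm(v))
state(); rel([.38,.1,.22],19.2); rel([.42,-.1975,.14],19.2)
E
```

```text
[[0.6454, 0.02, 0.062], [0.63, -0.3377, 0.062]] -2.452974533220773 0.3580220971656798
[[0.5368, 0.0234, 0.062], [0.5207, -0.3318, 0.062]] -2.594464828849319 0.35549667243708627
t 0.10 pos [0.1447 0.5561 0.3031] F [-0.5  0.4 -0.2] T [-0.    0.    0.02] op 1.002 q [ 1.11  0.18  1.61  0.    1.35 -0.21]
rel mm [-342.7 -381.9   83.5] deg [-9.00e-02  3.00e-02  5.62e+01]
rel mm [-456.4 -659.6  163.9] deg [-9.00e-02  3.00e-02  5.62e+01]
```

Emit:
{"method": "arm_command", "body": {
  "series": [
    [-0.343,-0.382,0.084,0,0,56,0.0854],
    [-0.343,-0.382,0.084,0,0,56,0.0854],
    [-0.343,-0.382,0.084,0,0,56,0.0854],
    [-0.343,-0.382,0.084,0,0,56,0.0854],
    [-0.343,-0.382,0.084,0,0,56,0.0854]
  ]
}}

```text
time_s: 0.6
eef_pos: [0.2583, 0.3355, 0.263]
eef_rot: [0.0, 0.484, 0.875, -0.0]
wrist_force: [0.8, 0.3, 0.4]
opening: 0.996
```

```bash
python3 -c "
from h import *
state(); rel([.38,.1,.22],19.2); rel([.42,-.1975,.2],19.2)"
```

```text
t 0.60 pos [0.2583 0.3355 0.263 ] F [0.8 0.3 0.4] T [ 0.  0. -0.] op 0.996 q [ 0.63 -0.13  2.01 -0.    1.26  0.07]
rel mm [-264.1  -22.1   43. ] deg [-1.000e-02  1.000e-02  1.292e+01]
rel mm [-537.4 -146.5   63.1] deg [-1.000e-02  1.000e-02  1.292e+01]
```

Emit:
{"method": "arm_command", "body": {
  "series": [
    [-0.537,-0.1465,0.063,0,0,12.9,0.0854],
    [-0.537,-0.1465,0.063,0,0,12.9,0.0854],
    [-0.537,-0.1465,0.063,0,0,12.9,0.0854],
    [-0.537,-0.1465,0.063,0,0,12.9,0.0854],
    [-0.537,-0.1465,0.063,0,0,12.9,0.0854]
  ]
}}

```text
time_s: 1.1
eef_pos: [0.3314, 0.0981, 0.2353]
eef_rot: [0.0, 0.577, 0.817, 0.0]
wrist_force: [1.1, 0.1, -0.4]
opening: 0.999
```

```bash
python3 -c "
from h import *
state(); rel([.42,-.1975,.14],19.2)"
```

```text
t 1.10 pos [0.3314 0.0981 0.2353] F [ 1.1  0.1 -0.4] T [-0.04 -0.01 -0.01] op 0.999 q [-0.06 -0.31  2.21  0.    1.24 -0.4 ]
rel mm [-308.2  -15.5   95.3] deg [0.05 0.02 0.35]
```

Emit:
{"method": "arm_command", "body": {
  "series": [
    [-0.308,-0.0155,0.095,0,0,0.3,0.0854],
    [-0.308,-0.0155,0.095,0,0,0.3,0.0854],
    [-0.308,-0.0155,0.095,0,0,0.3,0.0854],
    [-0.308,-0.0155,0.095,0,0,0.3,0.0854],
    [-0.308,-0.0155,0.095,0,0,0.3,0.0854]
  ]
}}

```text
time_s: 1.6
eef_pos: [0.3999, -0.1311, 0.1611]
eef_rot: [0.0, 0.579, 0.815, 0.0]
wrist_force: [-0.2, 0.6, 0.6]
opening: 1.003
```

```bash
python3 -c "
from h import *
state(); rel([.42,-.1975,.077],19.2)"
```

```text
t 1.60 pos [ 0.3999 -0.1311  0.1611] F [-0.2  0.6  0.6] T [-0.02  0.02  0.01] op 1.003 q [-0.6   0.03  2.1   0.    1.01 -0.94]
rel mm [-69.3  -2.9  84.1] deg [ 0.01  0.01 -0.02]
```

Emit:
{"method": "arm_command", "body": {
  "series": [
    [-0.05,-0.002,0.02,0,0,0,0.0854],
    [-0.0693,-0.0029,0.05,0,0,0,0.0854],
    [-0.0693,-0.0029,0.084,0,0,0,0.0854],
    [-0.0693,-0.0029,0.084,0,0,0,0.0854],
    [-0.0693,-0.0029,0.084,0,0,0,0.0854]
  ]
}}

```text
time_s: 2.1
eef_pos: [0.4193, -0.1946, 0.0775]
eef_rot: [-0.002, 0.579, 0.815, 0.0]
wrist_force: [0.6, -0.2, 0.1]
opening: 1.006
```

Run:
```python
from h import *
state(); rel([.42,-.1975,.077],19.2)
p,d=camera("side"); cv2.imwrite("pics/s1.png",cv2.resize(p[140:300,270:430],None,fx=3.5,fy=3.5,interpolation=2)[:,:,::-1])
```

```text
t 2.10 pos [ 0.4193 -0.1946  0.0775] F [ 0.6 -0.2  0.1] T [-0.04 -0.03  0.02] op 1.006 q [-0.69  0.29  2.02  0.    0.84 -1.03]
rel mm [-3.  -0.3  0.5] deg [-0.09 -0.15  0.04]
```

View pics/s1.png

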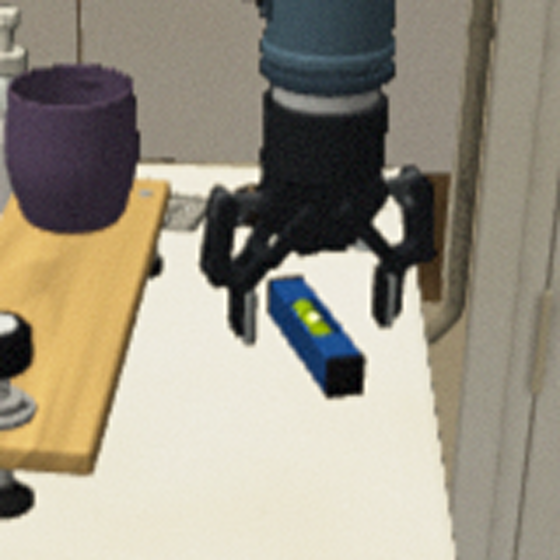

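The fingers straddle the level around its middle, so I close.

Emit:
{"method": "arm_command", "body": {
  "series": [
    [0,0,0,0,0,0,0.01],
    [0,0,0,0,0,0,0.01],
    [0,0,0,0,0,0,0.01],
    [0,0,0,0,0,0,0.01],
    [0,0,0,0,0,0,0.01]
  ]
}}

```text
time_s: 2.65
eef_pos: [0.4205, -0.1956, 0.0787]
eef_rot: [0.001, 0.579, 0.815, -0.0]
wrist_force: [-0.9, 0.5, 7.9]
opening: 0.271
```

Emit:
{"method": "arm_command", "body": {
  "series": [
    [0,0,0,0,0,0,0.01],
    [0,0,0,0,0,0,0.01],
    [0,0,0,0,0,0,0.01],
    [0,0,0,0,0,0,0.01],
    [0,0,0,0,0,0,0.01]
  ]
}}

```text
time_s: 3.15
eef_pos: [0.4205, -0.1957, 0.0787]
eef_rot: [0.001, 0.579, 0.815, -0.0]
wrist_force: [-1.3, 1.6, 7.3]
opening: 0.265
```

```bash
python3 -c "
from h import *
state(); rel([.584,-.1365,.17],-2.5)"
```

```text
t 3.15 pos [ 0.4205 -0.1957  0.0787] F [-1.3  1.6  7.3] T [0.22 0.15 0.06] op 0.265 q [-0.69  0.29  2.02  0.    0.83 -1.03]
rel mm [  1.9 173.9 -91.2] deg [ 0.05  0.05 21.74]
```

Emit:
{"method": "arm_command", "body": {
  "series": [
    [0,0,-0.03,0,0,0,0.01],
    [0,0,-0.07,0,0,0,0.01],
    [0.0,0.04,-0.095,0,0,6,0.01],
    [0.002,0.09,-0.095,0,0,14,0.01],
    [0.002,0.14,-0.095,0,0,21.7,0.01]
  ]
}}

```text
time_s: 3.65
eef_pos: [0.5529, -0.1472, 0.1745]
eef_rot: [0.001, 0.725, 0.689, 0.0]
wrist_force: [0.3, -1.3, -2.0]
opening: 0.27
```

```bash
python3 -c "
from h import *
state(); rel([.584,-.135,.17],-2.5)"
```

```text
t 3.65 pos [ 0.5529 -0.1472  0.1745] F [ 0.3 -1.3 -2. ] T [-0.03 -0.    0.05] op 0.270 q [-0.47  0.32  1.72 -0.    1.1  -0.42]
rel mm [13.7 30.4  4.5] deg [ 0.15  0.07 -0.36]
```

Emit:
{"method": "arm_command", "body": {
  "series": [
    [0.0137,0.0304,0,0,0,-0.3,0.01],
    [0.0137,0.0304,0.012,0,0,-0.3,0.01],
    [0.0137,0.0304,0.022,0,0,-0.3,0.01],
    [0.0137,0.0304,0.022,0,0,-0.3,0.01],
    [0.0137,0.0304,0.022,0,0,-0.3,0.01]
  ]
}}

```text
time_s: 4.15
eef_pos: [0.5806, -0.1355, 0.1499]
eef_rot: [-0.001, 0.721, 0.693, -0.001]
wrist_force: [-0.2, 0.5, -2.0]
opening: 0.269
```

Run:
```python
from h import *
state(); rel([.584,-.135,.14],-2.5)
p,d=camera("side"); cv2.imwrite("pics/s2.png",cv2.resize(p[140:300,220:380],None,fx=3.5,fy=3.5,interpolation=2)[:,:,::-1])
```

```text
t 4.15 pos [ 0.5806 -0.1355  0.1499] F [-0.2  0.5 -2. ] T [ 0.    0.01 -0.  ] op 0.269 q [-0.43  0.41  1.66 -0.    1.08 -0.39]
rel mm [0.6 3.4 9.9] deg [-0.14 -0.05  0.27]
```

View pics/s2.png

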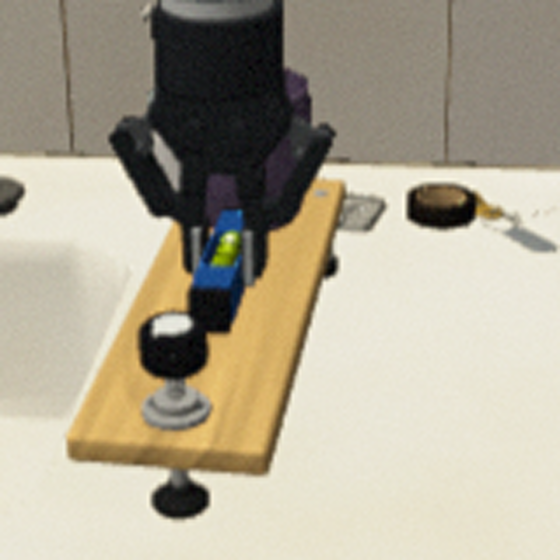

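The level is aligned over the free stretch, level near (225,260) in the crop and clear of both mug and knob. I lower it in small steps.

Emit:
{"method": "arm_command", "body": {
  "series": [
    [0.0,0.002,0.003,0,0,0,0.01],
    [0.0,0.002,0.006,0,0,0,0.01],
    [0.0,0.002,0.008,0,0,0,0.01],
    [0.0,0.002,0.01,0,0,0,0.01],
    [0.0,0.002,0.01,0,0,0,0.01]
  ]
}}

```text
time_s: 4.7
eef_pos: [0.5842, -0.1353, 0.1413]
eef_rot: [0.0, 0.72, 0.694, -0.0]
wrist_force: [-1.2, 1.3, 1.7]
opening: 0.269
```

Emit:
{"method": "arm_command", "body": {
  "series": [
    [0.0,0.0,0.001,0,0,0,0.01],
    [0.0,0.0,0.002,0,0,0,0.01],
    [0.0,0.0,0.002,0,0,0,0.01],
    [0.0,0.0,0.002,0,0,0,0.01],
    [0.0,0.0,0.002,0,0,0,0.01]
  ]
}}

```text
time_s: 5.2
eef_pos: [0.5844, -0.1352, 0.1409]
eef_rot: [0.0, 0.72, 0.694, -0.0]
wrist_force: [-7.0, 3.1, 16.0]
opening: 0.268
```

Emit:
{"method": "arm_command", "body": {
  "series": [
    [0.0,-0.0007,0.0005,0,0,0,0.01],
    [0.0,-0.0007,0.001,0,0,0,0.01],
    [0.0,-0.0007,0.0015,0,0,0,0.01],
    [0.0,-0.0007,0.0015,0,0,0,0.01],
    [0.0,-0.0007,0.0015,0,0,0,0.01]
  ]
}}

```text
time_s: 5.7
eef_pos: [0.5843, -0.1352, 0.1409]
eef_rot: [0.001, 0.72, 0.694, 0.0]
wrist_force: [-8.2, 5.1, 23.0]
opening: 0.271
```

Emit:
{"method": "arm_command", "body": {
  "series": [
    [0.0,-0.0005,0.0008,0,0,0,0.01],
    [0.0,-0.0005,0.0008,0,0,0,0.01],
    [0.0,-0.0005,0.0008,0,0,0,0.01],
    [0.0,-0.0005,0.0008,0,0,0,0.01],
    [0.0,-0.0005,0.0008,0,0,0,0.01]
  ]
}}

```text
time_s: 6.2
eef_pos: [0.5842, -0.1352, 0.1408]
eef_rot: [0.001, 0.72, 0.694, 0.001]
wrist_force: [-10.0, 5.6, 27.5]
opening: 0.269
```

Emit:
{"method": "arm_command", "body": {
  "series": [
    [0.0,0.0,-0.002,0,0,0,0.01],
    [0.0,0.0,-0.0035,0,0,0,0.01],
    [0.0,0.0,-0.0035,0,0,0,0.05],
    [0.0,0.0,-0.0035,0,0,0,0.07],
    [0.0,0.0,-0.0035,0,0,0,0.07]
  ]
}}

```text
time_s: 6.7
eef_pos: [0.5827, -0.1351, 0.1395]
eef_rot: [-0.0, 0.72, 0.694, -0.0]
wrist_force: [0.3, -0.6, -1.1]
opening: 0.77
```

Emit:
{"method": "arm_command", "body": {
  "series": [
    [0.0,0.0,-0.02,0,0,0,0.07],
    [0.0,0.0,-0.06,0,0,0,0.07],
    [-0.04,0.003,-0.08,0,0,0,0.07],
    [-0.09,0.006,-0.08,0,0,0,0.07],
    [-0.129,0.01,-0.08,0,0,0,0.07]
  ]
}}

```text
time_s: 7.2
eef_pos: [0.5884, -0.2666, 0.2213]
eef_rot: [0.001, 0.72, 0.694, 0.0]
wrist_force: [0.3, 0.6, -0.8]
opening: 0.819
```

Run:
```python
from h import *
state(); rel([.5885,-.006,.158],-2.5)
p,d=camera("side");q,_=camera("top"); cv2.imwrite("pics/s3.png",np.hstack([cv2.resize(p[150:310,220:340],None,fx=3,fy=3,interpolation=2),cv2.resize(q[160:320,180:320],None,fx=3,fy=3,interpolation=2)])[:,:,::-1])
```

```text
t 7.20 pos [ 0.5884 -0.2666  0.2213] F [ 0.3  0.6 -0.8] T [ 0.04 -0.02  0.04] op 0.819 q [-0.61  0.41  1.49 -0.    1.24 -0.57]
rel mm [260.6  -9.8  62.9] deg [0.11 0.09 0.34]
```

View pics/s3.png

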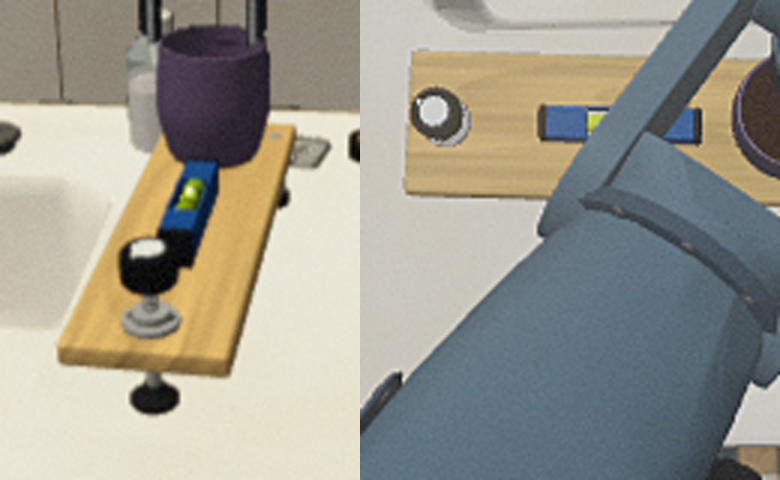

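I got the sign of tool x wrong: the gripper went over the mug instead of the knob, with no contact force. I go straight up first, then back to the knob.

Emit:
{"method": "arm_command", "body": {
  "series": [
    [0.0,0.0,-0.02,0,0,0,0.07],
    [0.0,0.0,-0.045,0,0,0,0.07],
    [0.05,-0.003,-0.045,0,0,0,0.07],
    [0.1,-0.006,-0.03,0,0,0,0.06],
    [0.15,-0.008,0.0,0,0,0,0.06]
  ]
}}

```text
time_s: 7.8
eef_pos: [0.5863, -0.1217, 0.2267]
eef_rot: [0.002, 0.721, 0.693, 0.001]
wrist_force: [1.7, 0.1, -0.0]
opening: 0.699
```

Run:
```python
from h import *
state(); rel([.5885,-.006,.18],-2.5)
p,d=camera("top"); q=np.load("top0.npz")["p"]
# mug check: purple mask centroid before/after
for im in(q,p):
    h=cv2.cvtColor(im,cv2.COLOR_RGB2HSV); m=((h[...,0]>120)&(h[...,0]<165)&(h[...,1]>40)); m[:175]=0;m[235:]=0;m[:,:295]=0;m[:,365:]=0
    ys,xs=np.nonzero(m); print(len(xs),xs.mean(),ys.mean(),xs.min(),xs.max(),ys.min(),ys.max())
```

```text
t 7.80 pos [ 0.5863 -0.1217  0.2267] F [ 1.7  0.1 -0. ] T [-0.02 -0.03 -0.02] op 0.699 q [-0.4   0.31  1.62  0.    1.21 -0.36]
rel mm [115.7  -2.4  46.6] deg [0.21 0.05 0.3 ]
74 338.7027027027027 198.97297297297297 307 358 176 214
66 331.42424242424244 197.84848484848484 306 353 178 215
```

Emit:
{"method": "arm_command", "body": {
  "series": [
    [0.05,-0.001,0,0,0,0,0.06],
    [0.1,-0.002,0.0,0,0,0,0.06],
    [0.1157,-0.002,0.02,0,0,0,0.06],
    [0.1157,-0.002,0.04,0,0,0,0.06],
    [0.1157,-0.002,0.04,0,0,0,0.06]
  ]
}}

```text
time_s: 8.35
eef_pos: [0.5858, -0.006, 0.182]
eef_rot: [-0.003, 0.72, 0.694, -0.002]
wrist_force: [0.0, -0.1, -0.1]
opening: 0.706
```

Run:
```python
from h import *
state(); rel([.5885,-.006,.158],-2.5)
p,d=camera("side"); q,_=camera("top")
cv2.imwrite("pics/s4.png",np.hstack([cv2.resize(p[150:310,220:340],None,fx=3,fy=3,interpolation=2),cv2.resize(q[160:320,180:320],None,fx=3,fy=3,interpolation=2)])[:,:,::-1])
```

```text
t 8.35 pos [ 0.5858 -0.006   0.182 ] F [ 0.  -0.1 -0.1] T [ 0.05 -0.04 -0.03] op 0.706 q [-0.21  0.34  1.67  0.    1.13 -0.18]
rel mm [ 0.1  2.9 24. ] deg [-0.38 -0.07  0.44]
```

View pics/s4.png

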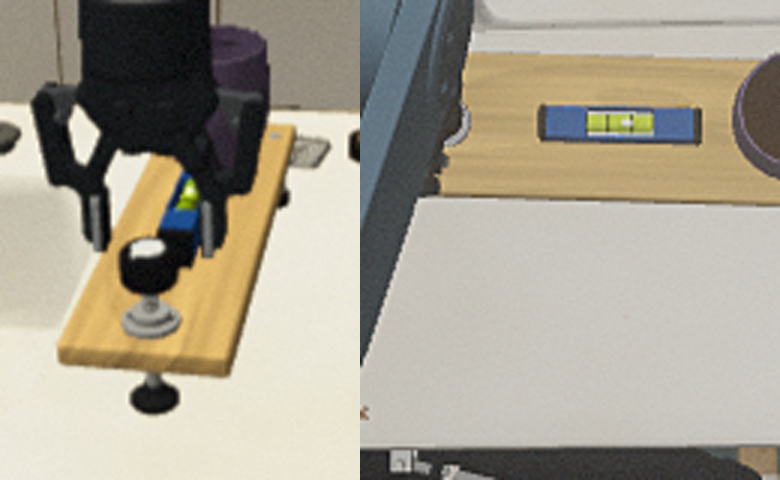

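The gripper is centred over the knob (side crop: fingers at x=95 and 207, knob at 149). The top view has a clear sight of the vial, with the bubble towards the mug end.

Emit:
{"method": "arm_command", "body": {
  "series": [
    [0,0.001,0.012,0,0,0,0.06],
    [0,0.001,0.024,0,0,0,0.06],
    [0,0.001,0.024,0,0,0,0.06],
    [0,0.001,0.024,0,0,0,0.02],
    [0,0.001,0.024,0,0,0,0.02]
  ]
}}

```text
time_s: 8.95
eef_pos: [0.5898, -0.0081, 0.162]
eef_rot: [0.001, 0.721, 0.693, 0.001]
wrist_force: [1.9, 0.1, -3.2]
opening: 0.401
```

Emit:
{"method": "arm_command", "body": {
  "series": [
    [0,0,0,0,0,0,0.02],
    [0,0,0,0,0,0,0.02],
    [0,0,0,0,0,0,0.02],
    [0,0,0,0,0,0,0.02],
    [0,0,0,0,0,0,0.02]
  ]
}}

```text
time_s: 9.45
eef_pos: [0.5896, -0.0079, 0.1619]
eef_rot: [0.001, 0.72, 0.694, 0.0]
wrist_force: [2.7, -1.5, 1.2]
opening: 0.403
```

```bash
cat >> h.py <<'E'
def bubble(tag=None):
    """bubble offset along the level (mm, + towards the knob end) from the top view"""
    p,_=camera("top"); h=cv2.cvtColor(p,cv2.COLOR_RGB2HSV).astype(int); box=(365//3+0,0,0,0)
    y0,y1,x0,x1=188,215,235,300; s=h[y0:y1,x0:x1]
    V=((s[...,0]>24)&(s[...,0]<45)&(s[...,1]>110)&(s[...,2]>100)).astype(np.uint8)
    V=cv2.morphologyEx(V,cv2.MORPH_CLOSE,np.ones((5,9),np.uint8))
    n,l,st,c=cv2.connectedComponentsWithStats(V); i=1+np.argmax(st[1:,4]); x,y,w,hh=st[i,:4]
    roi=p[y0:y1,x0:x1].astype(float)[y+1:y+hh-1,x:x+w]
    blue=roi[...,2].max(0)  # pale bubble is bright in blue, vial is not
    dark=roi.max(2)[hh//2-2:hh//2+1].min(0)
    print("vial box",x+x0,y+y0,w,hh); print("blue",blue.astype(int)); print("dark",dark.astype(int))
    wgt=np.clip(blue-np.median(blue)-15,0,None); u=x+x0+(wgt*np.arange(w)).sum()/max(wgt.sum(),1); uc=x+x0+(w-1)/2; v=y+y0+(hh-1)/2
    P=plane("top",[[u,v],[uc,v]],.0905); print("bubble u %.2f vial u %.2f offset mm %.1f"%(u,uc,1e3*(P[0]-P[1])[1]))
    if tag: cv2.imwrite(f"pics/{tag}.png",cv2.resize(p[y0-10:y1+10,x0-15:x1+15],None,fx=7,fy=7,interpolation=0)[:,:,::-1])
E
python3 -c "
from h import *
state(); bubble('b0')"
```

```text
t 9.45 pos [ 0.5896 -0.0079  0.1619] F [ 2.7 -1.5  1.2] T [-0.1  -0.35 -0.03] op 0.403 q [-0.21  0.37  1.68 -0.    1.09 -0.18]
vial box 256 198 22 6
blue [ 82  90  86  87  88  92  69  76  89  91  69 187 212 217 176 106  79  92
  89  87  85 128]
dark [182 178 179 174 177 185 104 169 179 180 166 162 162 170 108 158 181 185
 182 182 190 151]
bubble u 268.99 vial u 266.50 offset mm -5.4
```

The grip is good: opening 0.40 is about the knob's 36 mm. The bubble is 5 to 6 mm towards the mug. Now I press down about 9 N.

Emit:
{"method": "arm_command", "body": {
  "series": [
    [0,0,0.0005,0,0,0,0.02],
    [0,0,0.001,0,0,0,0.02],
    [0,0,0.001,0,0,0,0.02],
    [0,0,0.001,0,0,0,0.02],
    [0,0,0.001,0,0,0,0.02]
  ]
}}

```text
time_s: 10.0
eef_pos: [0.5898, -0.0079, 0.1617]
eef_rot: [0.001, 0.72, 0.694, 0.0]
wrist_force: [0.2, -1.0, 8.8]
opening: 0.403
```

Emit:
{"method": "arm_command", "body": {
  "series": [
    [0,0,0,0,0,4,0.02],
    [0,0,0,0,0,8,0.02],
    [0,0,0,0,0,12,0.02],
    [0,0,0,0,0,16,0.02],
    [0,0,0,0,0,20,0.02]
  ]
}}

```text
time_s: 10.5
eef_pos: [0.5894, -0.0079, 0.1617]
eef_rot: [0.0, 0.831, 0.557, 0.0]
wrist_force: [-2.5, -0.1, 9.6]
opening: 0.404
```

```bash
python3 -c "
from h import *
state(); bubble()"
```

```text
t 10.50 pos [ 0.5894 -0.0079  0.1617] F [-2.5 -0.1  9.6] T [-0.01  0.38  0.16] op 0.404 q [-0.21  0.37  1.68 -0.    1.09  0.18]
vial box 256 198 22 6
blue [ 87  86  88  84  83  87  77  79  91  76 103 214 209 218 169  72  88  90
  91  87  90  67]
dark [187 177 173 174 175 185 107 166 178 174 165 156 156 158  85 169 184 181
 182 181 187 143]
bubble u 268.34 vial u 266.50 offset mm -4.0
```

Emit:
{"method": "arm_command", "body": {
  "series": [
    [0,0,0,0,0,4,0.02],
    [0,0,0,0,0,8,0.02],
    [0,0,0,0,0,12,0.02],
    [0,0,0,0,0,16,0.02],
    [0,0,0,0,0,20,0.02]
  ]
}}

```text
time_s: 11.05
eef_pos: [0.589, -0.0077, 0.1616]
eef_rot: [-0.0, 0.915, 0.404, -0.0]
wrist_force: [-3.2, 0.0, 11.4]
opening: 0.398
```

Emit:
{"method": "arm_command", "body": {
  "series": [
    [0,0,0,0,0,3,0.02],
    [0,0,0,0,0,6,0.02],
    [0,0,0,0,0,6,0.02],
    [0,0,0,0,0,6,0.02],
    [0,0,0,0,0,6,0.02]
  ]
}}

```text
time_s: 11.55
eef_pos: [0.5889, -0.0075, 0.1616]
eef_rot: [-0.0, 0.934, 0.357, -0.0]
wrist_force: [-3.1, -0.6, 11.3]
opening: 0.401
```

```bash
python3 -c "
from h import *
state(); bubble('b1')"
```

```text
t 11.55 pos [ 0.5889 -0.0075  0.1616] F [-3.1 -0.6 11.3] T [ 0.19  0.64 -0.09] op 0.401 q [-0.21  0.37  1.68  0.    1.09  0.63]
vial box 256 198 22 6
blue [ 77  91  87  90  84  87  83  75  79 106 218 210 213 181  62  89  92  87
  90  88  87 126]
dark [180 176 174 172 177 179  99 165 177 161 158 153 155 161  78 180 184 178
 174 179 181 203]
bubble u 267.85 vial u 266.50 offset mm -3.0
```

View pics/b1.png

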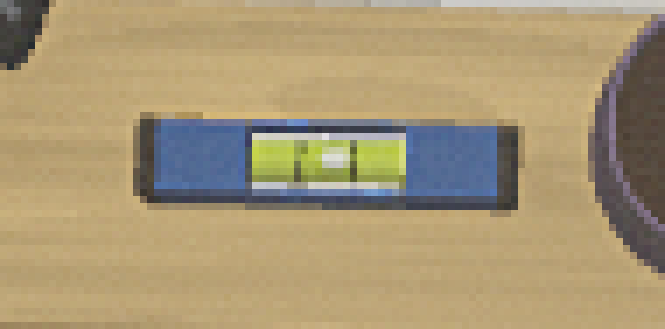

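The view shows the bubble's pale spot at crop x≈335 against a ring midpoint of 327, so it is still about 2.4 mm towards the mug. I turn another 24° and ease the press slightly.

Emit:
{"method": "arm_command", "body": {
  "series": [
    [0,0,-0.0002,0,0,5,0.02],
    [0,0,-0.0003,0,0,10,0.02],
    [0,0,-0.0003,0,0,15,0.02],
    [0,0,-0.0003,0,0,20,0.02],
    [0,0,-0.0003,0,0,24,0.02]
  ]
}}

```text
time_s: 12.1
eef_pos: [0.5886, -0.007, 0.1617]
eef_rot: [-0.001, 0.988, 0.154, -0.001]
wrist_force: [-3.1, 2.9, 10.8]
opening: 0.402
```

Emit:
{"method": "arm_command", "body": {
  "series": [
    [0,0,0,0,0,0,0.02],
    [0,0,0,0,0,0,0.02],
    [0,0,0,0,0,0,0.02],
    [0,0,0,0,0,0,0.02],
    [0,0,0,0,0,0,0.02]
  ]
}}

```text
time_s: 12.6
eef_pos: [0.5886, -0.0071, 0.1617]
eef_rot: [-0.001, 0.988, 0.155, -0.001]
wrist_force: [-3.0, 1.7, 10.2]
opening: 0.402
```

```bash
python3 -c "
from h import *
state(); bubble('b2'); bubble()
a,b=[plane('top',[[u,200]],.0905)[0,1]for u in(262,270)];print('ring gap mm',1e3*(a-b))"
```

```text
t 12.60 pos [ 0.5886 -0.0071  0.1617] F [-3.   1.7 10.2] T [ 0.54  0.65 -0.09] op 0.402 q [-0.21  0.37  1.68  0.    1.09  1.05]
vial box 256 198 22 6
blue [ 80  85  87  92  96  90  79  68 108 215 213 212 206  72  73  85  92  90
  88  88  90  78]
dark [181 173 170 171 174 176 141 123 170 156 155 158 159 165 101 180 179 179
 172 179 180 176]
bubble u 266.44 vial u 266.50 offset mm 0.1
vial box 256 198 22 6
blue [ 86  85  87  89  90 100  83  62 108 213 214 210 208  74  74  82  97  90
  89  93  86  75]
dark [180 171 171 172 170 178 138 124 166 158 159 154 155 165 101 180 179 174
 173 176 182 175]
bubble u 266.45 vial u 266.50 offset mm 0.1
ring gap mm 17.50632180107406
```

Emit:
{"method": "arm_command", "body": {
  "series": [
    [0,0,-0.0001,0,0,0,0.02],
    [0,0,-0.0002,0,0,0,0.02],
    [0,0,-0.0002,0,0,0,0.02],
    [0,0,-0.0002,0,0,0,0.02],
    [0,0,-0.0002,0,0,0,0.02]
  ]
}}

```text
time_s: 13.2
eef_pos: [0.5886, -0.0071, 0.1617]
eef_rot: [-0.001, 0.988, 0.155, -0.001]
wrist_force: [-3.4, 2.5, 10.2]
opening: 0.402
```

Emit:
{"method": "arm_command", "body": {
  "series": [
    [0,0,0,0,0,0,0.02],
    [0,0,0,0,0,0,0.02],
    [0,0,0,0,0,0,0.02],
    [0,0,0,0,0,0,0.02],
    [0,0,0,0,0,0,0.02]
  ]
}}

```text
time_s: 13.7
eef_pos: [0.5886, -0.0071, 0.1617]
eef_rot: [-0.001, 0.988, 0.155, -0.001]
wrist_force: [-3.0, 1.6, 9.7]
opening: 0.403
```

Run:
```python
from h import *
state(); bubble(); p,_=camera("top"); q,_=camera("side")
T=np.load("top0.npz")["p"];S=np.load("side0.npz")["p"]
g=lambda a:cv2.cvtColor(a,cv2.COLOR_RGB2GRAY).astype(np.float32)
# drift of patches before/after: board right end, mug, keys+tape
for n,A,B,bx in(("board lower edge",T,p,(235,218,340,238)),("board right end",T,p,(335,170,362,234)),("mug top",T,p,(300,172,362,222)),("keys/tape",T,p,(355,240,410,305)),("soap",T,p,(375,150,415,190)),("board near corner side",S,q,(235,240,310,275)),("foot side",S,q,(256,270,288,294)),("mug side",S,q,(265,155,315,210))):
    x0,y0,x1,y1=bx; t=g(A)[y0:y1,x0:x1]; r=cv2.matchTemplate(g(B)[y0-6:y1+6,x0-6:x1+6],t,cv2.TM_CCOEFF_NORMED); j=np.unravel_index(r.argmax(),r.shape); print(n,"dx",j[1]-6,"dy",j[0]-6,"%.3f"%r.max())
cv2.imwrite("pics/f.png",np.hstack([cv2.resize(q[130:310,220:390],None,fx=2.3,fy=2.3,interpolation=2),cv2.resize(p[140:320,190:360],None,fx=2.3,fy=2.3,interpolation=2)])[:,:,::-1])
```

```text
t 13.70 pos [ 0.5886 -0.0071  0.1617] F [-3.   1.6  9.7] T [ 0.53  0.63 -0.05] op 0.403 q [-0.21  0.37  1.68  0.    1.09  1.05]
vial box 256 198 22 6
blue [ 81  86  87  88  94  89  81  62  99 212 211 213 208  68  77  81  91  91
  89  89  86  81]
dark [181 176 170 171 174 178 143 126 168 159 156 155 158 166 101 181 177 176
 178 178 184 174]
bubble u 266.49 vial u 266.50 offset mm 0.0
board lower edge dx 1 dy 0 0.969
board right end dx 0 dy 0 0.971
mug top dx 0 dy 0 0.975
keys/tape dx 0 dy 0 0.998
soap dx 0 dy 0 0.996
board near corner side dx 0 dy -1 0.954
foot side dx 0 dy 0 0.968
mug side dx 0 dy 0 0.534
```

View pics/f.png

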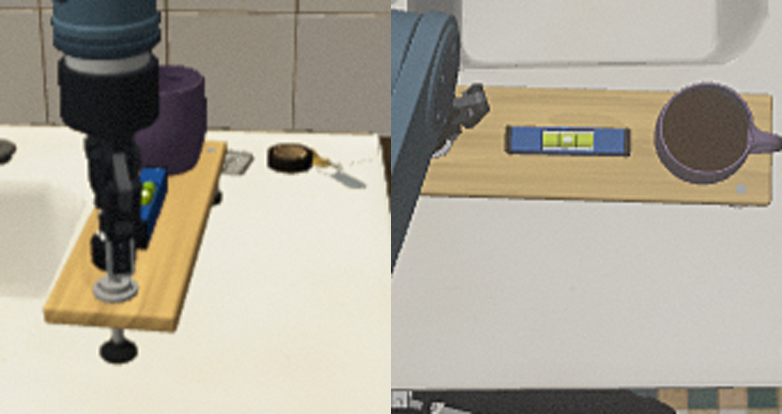

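The final view shows the knob gripped, the foot planted, the level along the board with its bubble centred, and the mug in place. I hand it in.

```bash
python3 -c "
from h import *
print(ctrl.hand_in())"
```

```text
the job is handed in; nothing more can be done
None
```

The job is done and handed in at about 14 s. The level lies lengthways on the free middle of the shelf. I bedded it with about 27 N and let it go. I then gripped the knob from above and turned it about 70° clockwise in one grasp while pressing down at roughly 9–11 N.

**Last checks**
- **Bubble:** within about 0.3 mm of the middle of the vial, so well between the black lines.
- **Knob:** still gripped and pressed down with 9.7 N. There is also a small sideways force of about 3 N.
- **Shelf, foot, mug, keys, tape and soap:** unmoved to within a pixel (about 2 mm) in the pictures. The near corner of the board is one pixel higher, as it should be after raising that end.
- **Not confirmed:** the side-view check of the mug matched poorly (0.53) because the arm was partly in front of it; the top view shows it unmoved. I did not check the tumbler numerically.

**Slip:** after letting go of the level I moved the wrong way and the open gripper passed low over the mug. No contact force showed, and I lifted straight up before going on.

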